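# Fold the inner flap and shut the tool case

### The job

Close up the open plywood tool case: with the fingertips, first fold its upright inner flap right down over the small bay, then swing the hinged cover fully shut over it. Push only on the outer faces of flap and cover (the sides that face up once closed) and do not grip, pinch or lift anything; leave the things in the case and around it where they are, and finish with the hand clear.

Things in the scene. Friction and masses are not known exactly. Their poses are not given: they have to be found in the camera images.
- case: open plywood tool case, fixed to the table, 170 mm deep (x), 220 wide (y), 85 high, walls 8 mm. Origin: centre of the underside; x points to the cover's hinge side (roughly away from the robot), y left seen from the front, z up. A divider along x, top 66 mm above the table, at y = -12 mm: the small bay right of it holds a tube and is closed by the flap, the bay left of it a tape roll.
- cover (a joint): angle of the cover: 0 = shut flat on the rim, about 1.57 = upright, limit 2.05; starts at 1.65 to 1.85, leaning back away from the case. Friction hinge: it stays where it is left, and 2 to 5 N at the free edge, square to the panel, turns it. A flap left upright blocks it. Its inner face has a cork lining, 130 x 180 x 4 mm, not to be touched.
- cover_hinge (a point): middle of the cover's hinge line, at case x = +85 mm, y = 0, z = 85 mm; the line runs along the case's y; axes as the case's.
- cover_edge (a point): middle of the cover's free edge, on the outer face. Plywood panel, 170 mm from hinge to free edge, 220 wide, 10 thick; the inner face passes through the hinge line, the outer lies 10 mm from it. The point turns with it: -x runs from hinge to free edge, z is the outer face's normal (up when shut, to case +x when upright). Shut, the outer face is 95 mm above the table.
- flap (a joint): angle of the flap: 0 = folded down level on the divider, about 1.57 = upright, limit 1.66; it starts at 1.5 to 1.62. Friction hinge: it stays where it is left; about 2 to 3 N near its free edge turns it. Its inner face has a cork pad, 60 x 45 x 2 mm, not to be touched.
- flap_hinge (a point): middle of the flap's hinge line, just inside the right wall of the case, at case x = 0, y = -93 mm, z = 68 mm; the line runs along the case's x; axes as the case's.
- flap_edge (a point): middle of the flap's free edge, on the outer face. Plywood leaf, 85 mm from hinge to free edge, 100 along the hinge, 6 thick; the inner face passes through the hinge line, the outer lies 6 mm from it. The point turns with it: y runs from hinge to free edge, z is the outer face's normal (up when folded down, to case -y when upright). Folded, the outer face is 74 mm above the table.
- tape_roll: roll of masking tape, 101 mm across, 24 mm high, lying in the case's larger bay; leave it. Origin: centre of its underside.
- hardener_tube: small white tube, 126 x 40 x 22 mm, lying in the case's small bay; leave it. Origin: centre of its underside, y along it.
- squeeze_bottle: squeeze bottle with a pointed nozzle, 64 mm across, 174 mm high, on the table right of the case; leave it. Origin: centre of its underside.
- white_carton: plain white carton, 42 x 42 x 67 mm high, on the table right of the case; leave it. Origin: centre of its underside.
- solvent_can: rectangular metal can with a round cap on top, 62 x 108 x 201 mm high, on the table right of the case; leave it. Origin: centre of its underside.

How it is judged:
On the way, in this order (a step that is already met when the one before it is completed fails the run):
1. the flap is folded down while the cover still stands open (value of joint flap below 0.06 rad and value of joint cover above 1.2 rad), for 0.2 s.
2. the cover is swung shut over the folded flap (value of joint flap below 0.06 rad and value of joint cover below 0.05 rad), for 0.2 s.
At the end, for the whole second after the job is handed in: the flap is folded down (within 0.06 rad), the cover is shut over it (within 0.05 rad) and at rest, and the five loose things are within 15 mm of where they stood (all of step 2 and velocity of joint cover between -0.05 and 0.05 rad/s and distance of each of tape_roll, hardener_tube, squeeze_bottle, white_carton, solvent_can from where it was at the start of the episode below 0.015 m); the robot touches nothing.
It fails at once if the cork lining on the inner side of the cover or flap is touched (gripped or pulled from inside) (contact force between the fingers and cover_c1 above 1 N or contact force between the fingers and flap_c1 above 1 N).
It fails at once if a thing in the case or on the table is lifted, carried or pushed away (distance of any of tape_roll, hardener_tube, squeeze_bottle, white_carton, solvent_can from where it was at the start of the episode above 0.015 m).
It also fails if it takes over 48 s, if anything falls off the work surface, if the arm or the gripper's body presses on something with over 40 N, if the wrist force passes 120 N, or if a joint passes its speed limit or range.

### The arm

A 6-joint arm with a two-finger parallel gripper is mounted at the origin on the work surface; the furniture and walls round the work are solid. World frame = base frame: x ahead of the robot, y to its left, z up, the work surface at z = 0. Lengths are in m, angles in rad, forces in N, time in s.
With the tool pointing down it reaches from about 0.35 to 0.85 m from the base axis. Payload 8.1 kg.
Tool frame: the origin (TCP) lies at the centre of the arm's flange, where the gripper is bolted on; the fingertips stand 173 mm ahead of it and the grasp point (between the pads) lies 155 mm ahead of it; z points along the fingers, y is the line along which they close (so a half turn about z gives the same grasp; the last joint's range is limited). The gripper opens to 85 mm and grips with 20 to 120 N. Pads are 22 mm wide; open, the fingers measure 114 mm over their backs; the gripper's body (76 mm by 85 mm) begins 54 mm behind the grasp point. The pads swing forward as they close: fully open they stand 13 mm farther back than shut.
Start: joints at [1.073, 0.13, 1.488, -0, 1.523, -0.085], TCP at [0.241, 0.55, 0.405] pointing down, gripper open.
Joint ranges: [-2.96, 2.96], [-0.89, 2.26], [0.02, 2.5], [-1.34, 4.48], [0, 2.73], [-2.66, 2.66]. Speed limits (rad/s): [2.39, 2.39, 2.79, 3.14, 3.14, 3.14].

### API

Orientations are given as [roll, pitch, yaw] about the fixed x, y, z axes, in that order (R = Rz(yaw) Ry(pitch) Rx(roll)).
In Python, from rig import ctrl gives the robot as it stands. The module is installed in compiled form; this text tells all that it offers. Calls block until the motion is done:
- ctrl.move_to(position, orientation): joint-space move of the TCP to a pose.
- ctrl.line_to(position, attitude=None, speed=0.15, contact_N=None): straight line of the TCP; attitude=None keeps the orientation; speed is the mean speed in m/s. With contact_N (N) it stops when the force on the tool has changed by that much, and returns True; else False.
- ctrl.move_j(angles): joint-space move.
- ctrl.set_gripper(opening, newtons=None): finger opening in m; newtons is the grip in N (None keeps the last); returns when the fingers have stopped.
- ctrl.sleep(seconds).
- ctrl.solve_ik(position, orientation): joint angles nearest the present ones, or None.
- ctrl.observe(): the state.
- ctrl.read_camera(name): name is "side" or "top" or "wrist"; returns a dict with "img" (400x640x3 uint8, red, green, blue), "depth" (400x640 float32, m along the optical axis (not along the pixel's ray), 0 where there is no reading), "fx", "fy", "cx", "cy" (pixels), "extrinsics" (4x4, takes a point from camera to world coordinates). Camera axes: x right, y down, z forward; pixel columns grow to the right and rows downward; lengths in m; the calibration is good to about 2 mm. A picture is of the moment at which its call begins.
A pose or a line that the arm cannot do raises ctrl.PlanningError and nothing moves.
- ctrl.close_job(): hands the job in; it is judged then, once.
Trained networks look in a picture, given as the dict that the camera call returned (one of the last four; its "shot" number tells which), for a name from the list of things; names that differ only in an ending like _2 or _b are one class to them, and where a whole thing is asked for, a point or a joint stands for the part that bears it (a point fixed in the world has none). Each returns a list of dicts, best first, with "conf" (0 to 1); they miss things now and then, are a little off and sometimes report something else, mostly with a low value. They report only what shows in the picture. A call takes as long as a camera call.
- ctrl.trace(picture, label): "mask" (400x640 bool, what is visible of it).
- ctrl.landmark_of(picture, label): "point" ([x, y, z] in m, in world coordinates, good to about 4 mm: a listed point, or the origin of a listed thing).
The state is a dict: "clock": time; "joint_pos": joint angles; "dq": joint speeds; "joint_torque": joint torques, N m; "ee_pos": TCP position; "ee_rot": TCP orientation; "ft_force": force on the tool from outside, world axes, zero at the start; "torque": the same for the moment, N m; "gripper_width": finger opening in m; "grasp_force": force on a finger pad.
Only numpy, scipy, OpenCV 4.12 (cv2) and the standard library are available. Lean on these libraries where they do the work, as an engineer would, in place of code of your own. Each camera call takes 0.05 s, during which the arm holds its last target. There are 200 camera calls.

## Working session

There is one attempt and no reset: what is moved stays moved. The work goes in short steps, each a Python script; the robot and the scene stay as the last script left them, time stands still between calls to the robot, and variables do not carry over. Pictures are saved under pics/ and viewed, at most 10 in all, crops included, and the job is handed in when it is done.

```bash
mkdir -p pics
python3 - <<'E'
from rig import ctrl
import cv2,numpy as np
for c in ("top","side"):
    p=ctrl.read_camera(c); cv2.imwrite(f"pics/{c}0.png",p["img"][:,:,::-1])
    print(c,np.round(p["extrinsics"],3).tolist())
    for n in ["case","cover_hinge","cover_edge","flap_hinge","flap_edge","tape_roll","hardener_tube","squeeze_bottle","white_carton","solvent_can"]:
        print(n,[(np.round(d["point"],3).tolist(),round(d["conf"],2)) for d in ctrl.landmark_of(p,n)[:2]])
o=ctrl.observe();print(o["clock"],o["ee_pos"],o["ee_rot"],o["gripper_width"])
E
```

```text
top [[-0.004, -0.997, 0.073, 0.319], [-1.0, 0.003, -0.003, 0.07], [0.002, -0.073, -0.997, 1.657], [0.0, 0.0, 0.0, 1.0]]
case [([0.432, 0.401, -0.0], 0.76), ([0.435, 0.306, 0.152], 0.52)]
cover_hinge [([0.514, 0.41, 0.084], 0.8)]
cover_edge [([0.567, 0.412, 0.248], 0.92)]
flap_hinge [([0.433, 0.31, 0.069], 0.64)]
flap_edge [([0.435, 0.306, 0.152], 0.59)]
tape_roll [([0.442, 0.455, 0.006], 0.7)]
hardener_tube [([0.423, 0.346, 0.006], 0.66), ([0.562, 0.412, 0.247], 0.22)]
squeeze_bottle [([0.5, -0.206, 0.002], 0.73)]
white_carton [([0.487, -0.312, -0.001], 0.6)]
solvent_can [([0.449, -0.086, 0.003], 0.85)]
side [[0.999, 0.026, -0.046, 0.507], [0.053, -0.387, 0.921, -1.19], [0.006, -0.922, -0.388, 0.624], [0.0, 0.0, 0.0, 1.0]]
case [([0.43, 0.407, 0.005], 0.89)]
cover_hinge []
cover_edge [([0.563, 0.413, 0.242], 0.67)]
flap_hinge [([0.428, 0.312, 0.066], 0.95)]
flap_edge [([0.431, 0.306, 0.15], 0.9)]
tape_roll []
hardener_tube []
squeeze_bottle [([0.501, -0.204, -0.004], 0.75)]
white_carton [([0.48, -0.315, -0.001], 0.83)]
solvent_can [([0.454, -0.081, 0.002], 0.71)]
1.1 [0.24065811 0.54962398 0.40467546] [-3.14153132e+00 -2.27992753e-05  2.72881336e+00] 0.0854175225316065
```

View pics/top0.png

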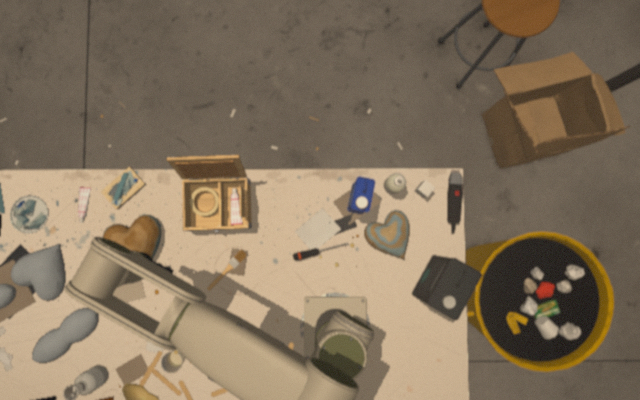

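View pics/side0.png

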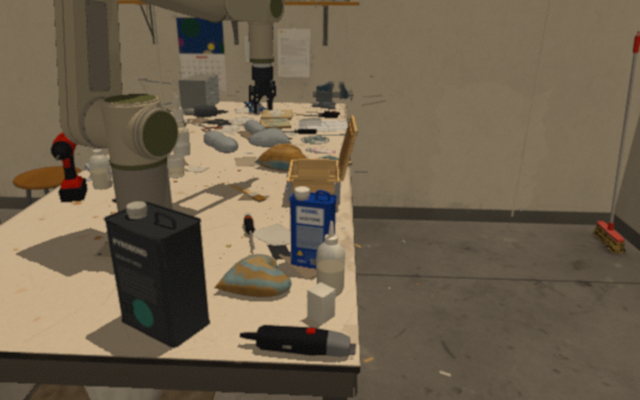

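The layout matches the given sizes: case at about (0.430, 0.404) with yaw near 0, flap upright, cover at about 1.82 rad. The loose things are well away from the case. Next I fold the flap.

```bash
cat > h.py <<'E'
from rig import ctrl
import numpy as np, cv2
TIP=.173; O=[np.pi,0,np.pi]
def tip(x,y,z): return [x,y,z+TIP]
def st(s=""):
    o=ctrl.observe(); print(s,round(o["clock"],2),np.round(o["ee_pos"],4),np.round(o["ft_force"],1))
def lm(cam,names,save=None):
    p=ctrl.read_camera(cam)
    if save: cv2.imwrite(f"pics/{save}.png",p["img"][:,:,::-1])
    for n in names: print(cam,n,[(np.round(d["point"],3).tolist(),round(d["conf"],2)) for d in ctrl.landmark_of(p,n)[:1]])
E
python3 - <<'E'
from h import *
ctrl.set_gripper(0.0,20)
ctrl.move_to([.425,.25,.40],O); st()
ctrl.line_to(tip(.425,.25,.138)); st("down")
print(ctrl.line_to(tip(.425,.31,.138),speed=.04,contact_N=1.5)); st("touch")
lm("side",["flap_edge"],"touch")
E
```

```text
3.19 [0.4249 0.2506 0.4002] [0.6 0.8 0.2]
down 3.93 [0.4252 0.2504 0.3118] [0.5 0.  0.1]
True
touch 4.98 [0.4247 0.2952 0.3105] [-0.1  0.3  1. ]
side flap_edge [([0.428, 0.312, 0.063], 0.65)]
```

```bash
python3 -c "
import cv2;i=cv2.imread('pics/touch.png')[60:220,220:400];cv2.imwrite('pics/touchc.png',cv2.resize(i,None,fx=3.5,fy=3.5,interpolation=2))"
```

```text
(no output)
```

View pics/touchc.png

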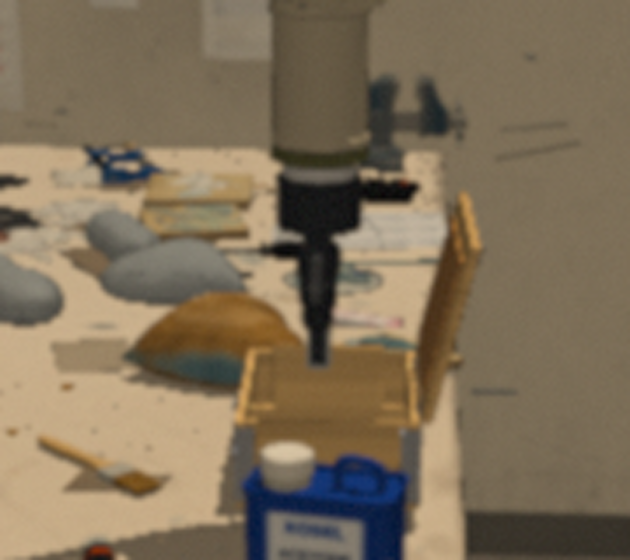

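The fingertip (crop pixel 318,362) sits on the flap's outer face just below its top edge (row 348), and the flap is still upright. I go on with the folding arc.

Run:
```python
from h import *
hy,hz,r,t,w=.311,.068,.070,.006,.011
for ph in [1.4,1.15,.9,.65,.4,.2]:
    y=hy+r*np.cos(ph)-t*np.sin(ph); z=hz+r*np.sin(ph)+t*np.cos(ph)
    ctrl.line_to(tip(.425,y-w+.003*np.sin(ph),z-.002*np.cos(ph)),speed=.08); st(ph)
print(ctrl.line_to(tip(.425,hy+r-w,.060),speed=.03,contact_N=12)); st("press")
ctrl.sleep(.3); st()
lm("side",["flap_edge"]); lm("wrist",["flap_edge","flap_hinge","cover_hinge"])
ctrl.line_to([.425,.37,.33]); 
ctrl.line_to([.36,.36,.44])
lm("wrist",["flap_edge","flap_hinge","cover_edge"],"w1"); lm("top",["flap_edge","cover_edge","cover_hinge"]); lm("side",["flap_edge","cover_edge"]);st()
```

```text
1.4 5.42 [0.4249 0.3095 0.3105] [-0.   0.1  0.3]
1.15 5.78 [0.4249 0.3265 0.3063] [ 0.6 -0.4 -0.9]
0.9 6.15 [0.4248 0.3416 0.2978] [-0.4  0.5 -0.7]
0.65 6.52 [0.4247 0.3541 0.2858] [-0.2 -0.5 -1. ]
0.4 6.88 [0.4247 0.3634 0.271 ] [ 0.4 -0.6 -0.2]
0.2 7.21 [0.4247 0.3679 0.2579] [ 0.  -0.2 -0.2]
True
press 7.74 [0.4253 0.3695 0.2472] [-3.  -1.7  8.7]
 8.04 [0.4253 0.3694 0.2472] [-3.5 -1.6 10.6]
side flap_edge [([0.428, 0.397, 0.071], 0.63)]
wrist flap_edge [([0.428, 0.397, 0.073], 0.63)]
wrist flap_hinge [([0.433, 0.318, 0.063], 0.86)]
wrist cover_hinge []
wrist flap_edge [([0.426, 0.396, 0.076], 0.8)]
wrist flap_hinge []
wrist cover_edge []
top flap_edge [([0.432, 0.395, 0.074], 0.6)]
top cover_edge [([0.567, 0.412, 0.251], 0.71)]
top cover_hinge [([0.513, 0.41, 0.083], 0.72)]
side flap_edge [([0.426, 0.396, 0.074], 0.71)]
side cover_edge [([0.564, 0.412, 0.243], 0.89)]
 10.61 [0.36   0.36   0.4399] [-0.1  0.2 -0.1]
```

View pics/w1.png

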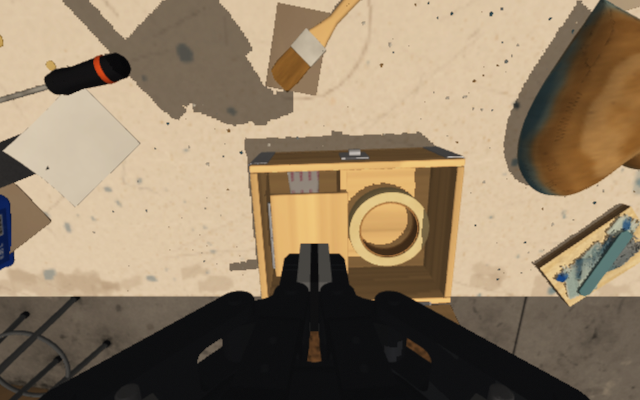

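The flap lies level: its edge reads z≈0.074 in all three cameras, and in the wrist view the leaf covers the bay at (310,230). The wrist camera is on the robot side of the gripper, so I turn the tool 90° to keep it away from the cover, then go round behind the cover.

```bash
python3 - <<'E'
from h import *
P=[np.pi,0,np.pi/2]
ctrl.move_to([.40,.38,.50],P)
ctrl.line_to([.625,.41,.50],speed=.2); st("behind")
ctrl.line_to(tip(.625,.41,.215),speed=.12); st("down")
print(ctrl.line_to(tip(.57,.41,.215),speed=.04,contact_N=2)); st("touch")
lm("side",["cover_edge"],"cov")
lm("top",["cover_edge"])
E
python3 -c "
import cv2;i=cv2.imread('pics/cov.png')[60:220,220:400];cv2.imwrite('pics/covc.png',cv2.resize(i,None,fx=3.5,fy=3.5,interpolation=2))"
```

```text
behind 13.28 [0.6247 0.4101 0.5   ] [0.3 0.4 0.5]
down 14.36 [0.6252 0.4101 0.3895] [0.8 0.1 0. ]
True
touch 15.45 [0.5767 0.4101 0.388 ] [1.4 0.4 0.9]
side cover_edge [([0.563, 0.412, 0.246], 0.82)]
top cover_edge [([0.562, 0.414, 0.249], 0.57)]
```

View pics/covc.png

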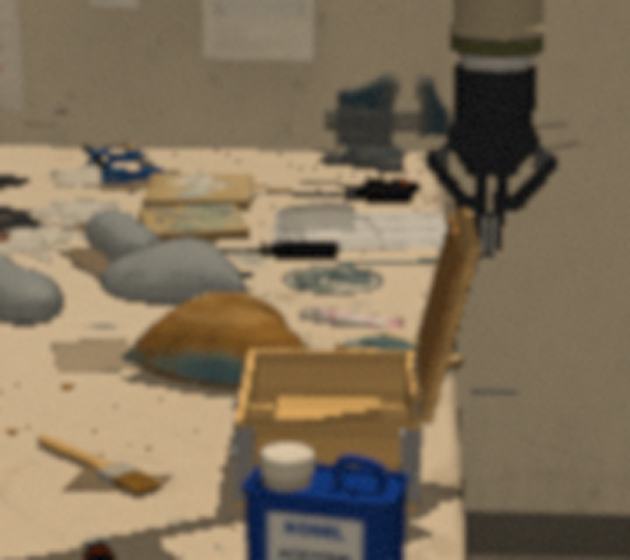

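The finger is behind the cover's top edge (crop pixel 478,215) and touching it, with the finger linkage close above. I raise the tip 20 mm for clearance and swing the cover.

```bash
python3 - <<'E'
from h import *
hx,hz,r,t,w=.514,.085,.148,.010,.012
ctrl.line_to(tip(.585,.41,.215)); ctrl.line_to(tip(.585,.41,hz+r))
ctrl.line_to(tip(hx+t+w-.003,.409,hz+r),speed=.06); st("upright")
for th in [1.35,1.1,.9,.7,.5,.35,.2,.1]:
    x=hx-r*np.cos(th)+t*np.sin(th); z=hz+r*np.sin(th)+t*np.cos(th)
    ctrl.line_to(tip(x+w-.003*np.sin(th),.409-.006*np.cos(th),z-.002*np.cos(th)),speed=.1); st(th)
print(ctrl.line_to(tip(hx-r+w,.403,.080),speed=.03,contact_N=15)); st("press")
ctrl.sleep(.4); st()
lm("side",["cover_edge"])
ctrl.line_to([hx-r+w,.403,.36]); ctrl.line_to([.30,.36,.42])
for c in ("wrist","top","side"): lm(c,["cover_edge","squeeze_bottle","solvent_can"],"end_"+c)
st()
E
python3 -c "
import cv2;i=cv2.imread('pics/end_side.png')[60:220,220:400];cv2.imwrite('pics/endc.png',cv2.resize(i,None,fx=3.5,fy=3.5,interpolation=2))"
```

```text
upright 17.18 [0.5328 0.409  0.4053] [ 0.4 -0.2 -0.3]
1.35 17.66 [0.5003 0.4077 0.4039] [-0.8 -0.2  0.3]
1.1 18.18 [0.4652 0.4063 0.3936] [-0.5  0.3  0.4]
0.9 18.62 [0.4397 0.4053 0.3789] [ 0.2  0.9 -0.2]
0.7 19.06 [0.4174 0.4044 0.3594] [ 0.8 -0.   1.2]
0.5 19.5 [0.3995 0.4037 0.3359] [-0.3  0.3 -0.6]
0.35 19.88 [0.3891 0.4032 0.3157] [-0.3  0.1  0.6]
0.2 20.25 [0.382  0.4029 0.2945] [0.8 0.5 0.6]
0.1 20.55 [0.3792 0.4028 0.2802] [ 0.3 -0.5 -0.4]
True
press 21.1 [0.3789 0.4033 0.2684] [-2.4 -2.2  7.8]
 21.5 [0.3789 0.4033 0.2684] [-1.5 -1.5  8.6]
side cover_edge [([0.345, 0.406, 0.093], 0.67)]
wrist cover_edge [([0.345, 0.402, 0.097], 0.72)]
wrist squeeze_bottle []
wrist solvent_can []
top cover_edge [([0.346, 0.404, 0.096], 0.65)]
top squeeze_bottle [([0.502, -0.2, 0.002], 0.6)]
top solvent_can [([0.449, -0.082, 0.003], 0.76)]
side cover_edge [([0.343, 0.404, 0.09], 0.75)]
side squeeze_bottle [([0.501, -0.205, 0.002], 0.68)]
side solvent_can [([0.452, -0.081, 0.002], 0.66)]
 23.83 [0.3  0.36 0.42] [0.9 0.4 0.3]
```

View pics/endc.png

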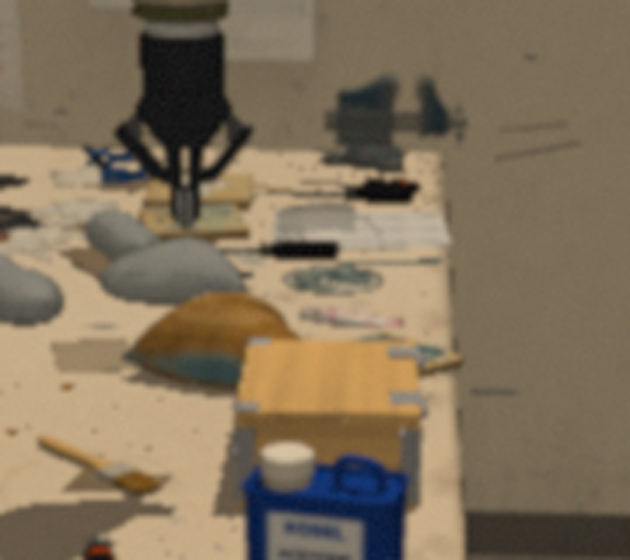

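The cover lies flat on the rim (crop 240–420, 340–415). The press stopped at a tip height of 95 mm, which is the shut height, and the hand is clear.

```bash
python3 -c "
from rig import ctrl
print(ctrl.close_job())"
```

```text
the job is handed in; nothing more can be done
None
```

The job is handed in with no verdict shown: the flap is folded down, the cover is shut flat at 95 mm and the hand is clear; the bottle and can measured unmoved, while the carton, tape roll and tube were not re-measured.

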